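# File the burr off a bar end with forward strokes

## Robot

A 6-joint arm with a two-finger parallel gripper is mounted at the origin on the work surface. World frame = base frame: x ahead of the robot, y to its left, z up, the work surface at z = 0. Lengths are in m, angles in rad, forces in N, time in s.
With the tool pointing down it reaches from about 0.25 to 0.725 m from the base axis. Payload 4 kg.
Tool frame: the origin (TCP) lies at the very end of the fingers, on their centre line; the grasp point (between the pads) lies 19 mm behind it (bot.grip_point_offset is the distance from the TCP to the grasp point, in m); z points along the fingers, y is the line along which they close (so a half turn about z gives the same grasp; the last joint's range is limited). The gripper opens to 85 mm and grips with 20 to 120 N. Pads are 22 mm wide; open, the fingers measure 114 mm over their backs; the gripper's body (76 mm by 85 mm) begins 54 mm behind the grasp point. The pads swing forward as they close: fully open they stand 13 mm farther back than shut.
Start: joints at [-1.149, 0.241, 0.005, 1.335, 0, 1.571], TCP at [0.205, -0.456, 0.231] pointing down, gripper open.
Joint ranges: [-2.72, 2.72], [-1.05, 1.87], [-1.09, 1.28], [-1.99, 2.15], [-1.42, 1.44], [-3.14, 3.14]. Speed limits (rad/s): [2.79, 2.79, 3.14, 3.14, 3.14, 3.14].

## Interface

Orientations are given as a unit quaternion [w, x, y, z].
In Python, from station import bot gives the robot as it stands.
- The arm moves only by the tool apply_moves, never from a script. Its argument "series" is one flat list of numbers, 7 for each row, row after row: the shift along the tool's x, y, z in units of 40 mm (1.0 is 40 mm), then the turn, a rotation vector about the tool's x, y, z in degrees, then the closure, from -1 (fully open) to 1 (shut). In form: [x, y, z, rx, ry, rz, hand, x, y, z, rx, ry, rz, hand, ...]. A call has 1 to 20 rows; each row shifts and turns the commanded pose from where the row before left it, along the tool's axes as they then stand; what a row does not reach is not made up. A row lasts 1/12 s, in which the tool goes at most 41.7 mm and 7.16 degrees, less where a joint would pass 70% of its speed; a pose out of reach is approached as far as the arm can. A call is refused whole if a number of a shift passes 1 or a number of a turn 7.16, either way. A call with a gripper value outside its range is refused whole. The fingers move at their own pace and stop on an object; the grip force is fixed at half the most. Time passes only in rows, so rows that do not move let the fingers close. It gives the time, the measured TCP pose, the force, the opening and the grip force at its end, in the units of the state.
- bot.read_state(): the state, without advancing time (a new reading comes with each control period).
- bot.read_camera(name): name is "scene" or "top" or "wrist"; returns (picture, depth): 480x640x3 uint8, red, green, blue; 480x640 float32, m along the optical axis (not along the pixel's ray), 0 where there is no reading.
- bot.get_calibration(name): a dict with "fx", "fy", "cx", "cy" (pixels), "distortion" ([k1, k2, p1, p2, k3] as OpenCV has them; the pictures are not rectified), "eye" and "attitude" of the camera in the world; the wrist camera has in their place "tool_from_camera" (4x4, takes a point from camera to tool coordinates, whose origin is the TCP and whose axes are the flange's). Camera axes: x right, y up, looking along -z (the intrinsics and any distortion apply to the point x, -y, -z); pixel columns grow to the right and rows downward; lengths in m; the calibration is good to about 2 mm. A picture is of the moment at which its call begins: read the wrist's pose just before it. get_calibration takes no time and is no camera call.
- bot.close_job(): hands the job in; it is judged then, once.
Trained networks look in the newest picture that a camera, given by its name, has taken for a name from the list of things; names that differ only in an ending like _2 or _b are one class to them, and where a whole thing is asked for, a point or a joint stands for the part that bears it (a point fixed in the world has none). Each returns a list of dicts, best first, with "p" (0 to 1); they miss things now and then, are a little off and sometimes report something else, mostly with a low value. They report only what shows in the picture. A call takes as long as a camera call. They do not tell look-alikes from the thing itself.
- bot.silhouettes(label, camera): "mask" (480x640 bool, what is visible of it) and "location" ([column, row] as shares, 0 to 1, of the picture: columns of its width, rows of its height, amid what is visible of it).
- bot.place_of(label, camera): "location" ([column, row] as shares, 0 to 1, of the picture: columns of its width, rows of its height: a listed point, or the origin of a listed thing).
The state is a dict: "time_s": time; "joints": joint angles; "joint_velocities": joint speeds; "effort": joint torques, N m; "tool_pos": TCP position; "tcp_rot": TCP orientation; "wrist_force": force on the tool from outside, world axes, zero at the start; "ft_torque": the same for the moment, N m; "grip_width": finger opening in m; "grip_force": force on a finger pad.
Only numpy, scipy, OpenCV 4.12 (cv2) and the standard library are available. Lean on these libraries where they do the work, as an engineer would, in place of code of your own. Each camera call takes 0.05 s, during which the arm holds its last target. There are 200 camera calls.

## Task

Take the block file from its rubber mat and file the burr on the end of the steel bar in the bench clamp down flush, with several firm but not heavy strokes pushed flat across the bar end, away from the robot and square to the clamp; between strokes lift the file clear, carry it back through the air and set it down again, never dragging it back over the bar. Then lay the file gently face down on the mat again and let go. Touch the clamp and bar with nothing but the file, and leave the other things on the bench where they are.

Things in the scene. Friction and masses are not known exactly. Their poses are not given: they have to be found in the camera images.
- file_grip (a point): Centre of the block file's upright wooden grip fin: fin 70 long (x), 18 thick (y), 40 mm tall, standing on the middle of a dark flat steel blade 190 x 24 x 6 mm. The point is 30 mm above the blade's underside (the filing face), 16 mm below the fin's top, 24 mm above the blade's top. x along the file, z up. Grip across y, from above, 80 N or more.
- file: The same block file, about 0.3 kg, lying face down; origin at the middle of its underside, axes as for file_grip. Both ends are alike. File with the front half of the blade: start a stroke with the burr about 84 mm ahead of the file's middle and end with it about 26 mm ahead; nearer the grip the file digs in and chatters.
- jaw_top (a point): Middle of the gap between the grey clamp's jaws, level with their tops, 85 mm above the bench. x is the filing direction: +x (forward) points away from the robot, within 0.35 rad of world x; z up. Jaws 77 (x) x 60 (y) mm, cross handle on the far side. The bar stands upright in the middle, its end 14 to 26 mm above this point, differently each time: best felt for.
- clamp: The whole clamp with bar (24 (x) x 30 (y) mm) and burr; origin under the middle of its base (130 x 100 mm) on the bench, axes as for jaw_top. Its head stands on rubber mounts: it sinks 0.25 mm per N pressed down, shifts 0.4 mm per N pushed along x, and springs back. More than 25 N in all is too heavy.
- burr (a joint): Travel of the burr, m: a dark steel lip 8 (x) x 26 mm. At 0 it stands 3 mm above the bar end, centred 6 mm to the robot's side of its middle; flush at 0.007, stop at 0.0075. It goes forward and down at 25 degrees, only while the file slides forward on it with over about 7 N of down force; at 10 to 14 N by 1 to 3 mm per s of sliding: some 3 to 7 strokes. More strokes do no harm.
- sway (a joint): Fore-and-aft shift of the sprung clamp head along the clamp's x, m: 0 at rest, positive while a file pushes it forward, negative when it is dragged back towards the robot; 0.4 mm per N.
- mat: Black rubber mat 240 (x) x 120 (y) x 4 mm fixed to the bench, on which the file lies at the start and must lie at the end; origin at the middle of its underside, top 4 mm above the bench.
- spanner: Bystander: steel spanner 150 mm long lying between clamp and mat; origin under its middle.
- offcut: Bystander: upright steel offcut, diameter 24 mm, 35 mm tall; origin under its middle.
- amber: Bystander: amber bottle, diameter 90 mm, 190 mm tall; origin under its middle.
- beaker: Bystander: clear beaker, diameter 70 mm, 90 mm tall; origin under its middle.
- vialrack: Bystander: aluminium vial block 110 x 75 x 30 mm; origin under its middle.
- jar: Bystander: small jar, diameter 52 mm, 60 mm tall; origin under its middle.
- driver: Bystander: screwdriver lying on the bench; origin under its middle.
There are look-alikes about, which are no part of the job. Leave any red look-alike of the clamp alone.

How it is judged:
On the way, in this order (a step that is already met when the one before it is completed fails the run):
1. the file, pressed on the bar end, has begun to work the burr down (contact force between file and clamp above 4 N and z of file_grip in the frame of jaw_top above 0.036 m and value of joint burr above 0.0008 m), for 0.05 s.
2. the file has been lifted clear and carried back for another stroke (contact force between file and clamp below 0.2 N and z of file_grip in the frame of jaw_top above 0.036 m and x of file_grip in the frame of jaw_top below -0.02 m), for 0.1 s.
3. the file presses on the bar end again (contact force between file and clamp above 4 N and z of file_grip in the frame of jaw_top above 0.036 m), for 0.05 s.
At the end, for the whole second after the job is handed in: The burr joint is past 0.006 (within half a millimetre of flush) and the file lies flat, face down and at rest on the mat, its middle within 50 mm (along) and 45 mm (across) of the mat's middle (value of joint burr above 0.006 m and x of file in the frame of mat between -0.05 and 0.05 m and y of file in the frame of mat between -0.045 and 0.045 m and z of file in the frame of mat below 0.008 m and angle between file's own z axis and vertical below 0.1 rad and linear speed of file below 0.02 m/s); the robot touches nothing.
It fails at once if the file is dragged back over the bar: in contact while the clamp head is pulled more than 1.4 mm (3.5 N) towards the robot (value of joint sway below -0.0014 m and contact force between file and clamp above 1 N).
It fails at once if the file is forced on the bar or clamp with more than 25 N (contact force between file and clamp above 25 N).
It fails at once if the robot itself touches the clamp or bar (contact force between any of the fingers, the arm and clamp above 1 N).
It fails at once if the file is dropped or slammed on the mat (meets it faster than 0.4 m/s) (contact force between file and mat above 1 N and linear speed of file above 0.4 m/s).
It fails at once if a bystander is moved more than 20 mm (distance of any of spanner, offcut, amber, beaker, vialrack, jar, driver from where it was at the start of the episode above 0.02 m).
It also fails if it takes over 64 s, if anything falls off the work surface, if the arm or the gripper's body presses on something with over 40 N, if the wrist force passes 120 N, or if a joint passes its speed limit or range.

## Working session

There is one attempt and no reset: what is moved stays moved. The work goes in short steps, Python scripts to look and compute and a tool call to move; the robot and the scene stay as the last step left them, time stands still between calls to the robot, and variables do not carry over. Pictures are saved under pics/ and viewed, at most 10 in all, crops included, and the job is handed in when it is done.

Besides the shell and the picture viewer there is one more tool, called by a JSON object that holds its "api" and its "payload", one argument or row to a line. apply_moves: Moves the arm, as the interface text tells. Its arguments: {"type":"object","properties":{"series":{"type":"array"}},"required":["series"]}

```bash
ls; mkdir -p pics
cat > h.py <<'E'
import numpy as np,cv2
from scipy.spatial.transform import Rotation as R
from station import bot
def q2R(q): return R.from_quat([q[1],q[2],q[3],q[0]]).as_matrix()
def cam(name,st=None):
    c=bot.get_calibration(name)
    K=np.array([[c['fx'],0,c['cx']],[0,c['fy'],c['cy']],[0,0,1]]);D=np.array(c['distortion'],float)
    if name=='wrist':
        T=np.eye(4);T[:3,:3]=q2R(st['tcp_rot']);T[:3,3]=st['tool_pos'];M=T@np.array(c['tool_from_camera'])
    else:
        M=np.eye(4);a=np.array(c['attitude']);M[:3,:3]=a if a.shape==(3,3) else q2R(a);M[:3,3]=c['eye']
    return K,D,M
def rays(uv,C):
    K,D,M=C
    n=cv2.undistortPoints(np.array(uv,float).reshape(-1,1,2),K,D).reshape(-1,2)
    d=np.c_[n[:,0],-n[:,1],-np.ones(len(n))]
    return d@M[:3,:3].T,M[:3,3]
def onz(uv,z,C):
    d,e=rays(uv,C); return e+d*((z-e[2])/d[:,2])[:,None]
def atdepth(uv,dep,C):
    d,e=rays(uv,C); return e+d*np.array(dep)[:,None]
E
python3 - <<'E'
from h import *
st=bot.read_state();print(st)
for n in ['top','scene']:
    p,d=bot.read_camera(n);cv2.imwrite(f'pics/{n}0.png',p[:,:,::-1]);np.save(f'{n}d.npy',d)
    print(n,bot.get_calibration(n))
    C=cam(n)
    for l in ['file_grip','file','jaw_top','clamp','mat','burr']:
        try:
            for r in bot.place_of(l,n)[:3]:
                uv=np.array(r['location'])*[640,480];print(l,r['p'],uv.round(1),onz([uv],{'file_grip':.034,'file':.004,'jaw_top':.085,'burr':.108}.get(l,0),C).round(3))
        except Exception as e: print(l,e)
print(bot.get_calibration('wrist'))
E
```

```text
pics
{'time_s': 0.0, 'joints': array([-1.14896461e+00,  2.41405646e-01,  3.73787656e-03,  1.33518297e+00,
        1.50770007e-05,  1.57076484e+00]), 'joint_velocities': array([-0.00130675,  0.00019988, -0.00194782,  0.00037538,  0.00056983,
       -0.00014735]), 'effort': array([-1.64880098e-04, -3.72312856e+01,  2.52411264e+01,  1.68478943e-02,
       -2.78232068e-05, -4.02113713e-06]), 'tool_pos': array([ 0.20446697, -0.45560383,  0.23042181]), 'tcp_rot': array([-1.00602600e-03,  9.77835774e-01,  2.09370828e-01, -2.07664389e-04]), 'wrist_force': array([ 0.49464529,  0.96776299, -0.52326466]), 'ft_torque': array([0.02643683, 0.03875041, 0.01696412]), 'grip_force': 0.0, 'grip_width': 0.08515578516936215}
top {'fx': 449.041715655432, 'fy': 449.041715655432, 'cx': 314.4211842664867, 'cy': 231.83722735322442, 'distortion': array([-0.07641694,  0.        ,  0.        ,  0.        ,  0.        ]), 'eye': array([0.5741467 , 0.04680986, 1.12753606]), 'attitude': array([ 0.71353631,  0.01188366, -0.01500354, -0.70035677])}
file_grip 0.98 [419.8 271.8] [[ 0.523 -0.217  0.034]]
file 0.87 [419.
[... 1143 characters left out ...]
5 [255.1 206.8] [[ 0.486 -0.231  0.   ]]
burr it knows: amber, beaker, clamp, driver, file, file_grip, jar, jaw_top, mat, offcut, spanner, vialrack
{'fx': 422.46266080130493, 'fy': 422.46266080130493, 'cx': 316.7171483816605, 'cy': 236.2966382421744, 'distortion': array([-0.00207871,  0.        ,  0.        ,  0.        ,  0.        ]), 'tool_from_camera': array([[-4.45269705e-04,  9.62049982e-01,  2.72872927e-01,
         6.93458757e-02],
       [ 9.99999888e-01,  3.83955806e-04,  2.78096399e-04,
        -1.88326755e-04],
       [ 1.62771491e-04,  2.72873020e-01, -9.62050045e-01,
        -1.42201096e-01],
       [ 0.00000000e+00,  0.00000000e+00,  0.00000000e+00,
         1.00000000e+00]])}
```

View pics/top0.png

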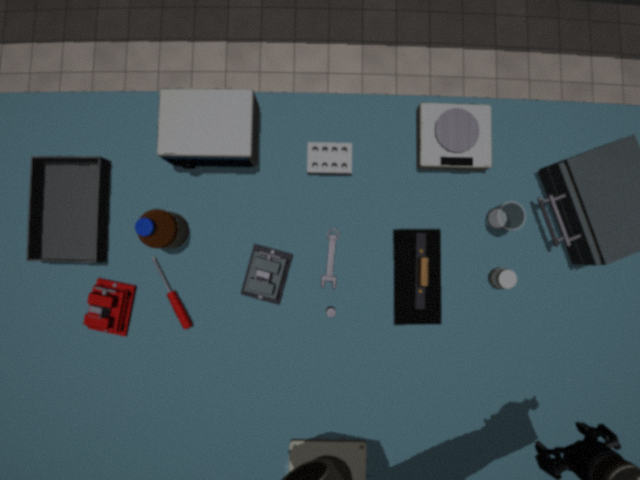

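View pics/scene0.png

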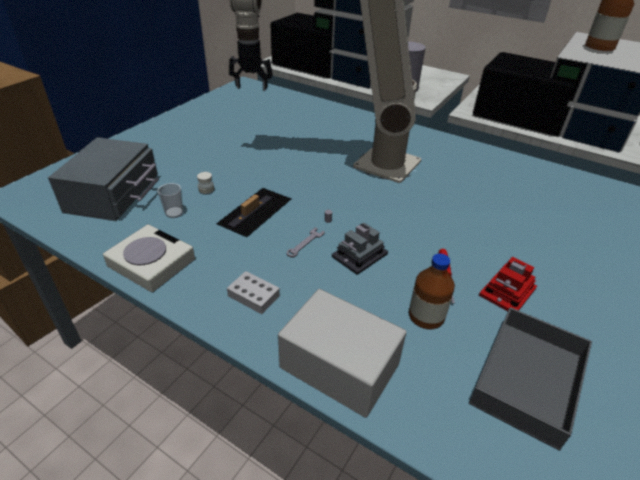

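Candidates. Clamp: grey at top px (266,275), red look-alike at (110,306), so the grey one. File: only the one on the black mat at (420,272). Next I take a closer wrist view covering both.

```bash
cat >> h.py <<'E'
def yawR(y): # tool down, tool x at world yaw y
    c,s=np.cos(y),np.sin(y); return np.array([[c,s,0],[s,-c,0],[0,0,-1.]])
def plan(p1,y1,n,hand,p0=None,R0=None,full=True):
    s=bot.read_state()
    p0=s['tool_pos'] if p0 is None else np.array(p0,float); R0=q2R(s['tcp_rot']) if R0 is None else R0
    p1=np.array(p1,float);R1=yawR(y1); rv=R.from_matrix(R0.T@R1).as_rotvec(); out=[];Rc=R0;pc=p0
    for k in range(n):
        r=np.round(np.degrees(rv)/n,2); t=p0+(p1-p0)*(k+1)/n
        d=np.round(Rc.T@(t-pc)/.04,3); pc=pc+Rc@d*.04; Rc=Rc@R.from_rotvec(np.radians(r)).as_matrix()
        out+=list(d)+list(r)+[hand]
    print([float(v) for v in out])
E
python3 -c "
from h import *
plan([.54,-.03,.30],0,16,-1)"
```

```text
[0.751, -0.393, -0.107, 0.0, -0.0, 1.51, -1.0, 0.74, -0.413, -0.108, 0.0, -0.0, 1.51, -1.0, 0.728, -0.432, -0.107, 0.0, -0.0, 1.51, -1.0, 0.718, -0.451, -0.107, 0.0, -0.0, 1.51, -1.0, 0.705, -0.47, -0.107, 0.0, -0.0, 1.51, -1.0, 0.692, -0.488, -0.108, 0.0, -0.0, 1.51, -1.0, 0.679, -0.506, -0.107, 0.0, -0.0, 1.51, -1.0, 0.666, -0.524, -0.107, 0.0, -0.0, 1.51, -1.0, 0.652, -0.542, -0.108, 0.0, -0.0, 1.51, -1.0, 0.637, -0.558, -0.107, 0.0, -0.0, 1.51, -1.0, 0.622, -0.575, -0.107, 0.0, -0.0, 1.51, -1.0, 0.607, -0.591, -0.107, 0.0, -0.0, 1.51, -1.0, 0.591, -0.607, -0.108, 0.0, -0.0, 1.51, -1.0, 0.575, -0.623, -0.107, 0.0, -0.0, 1.51, -1.0, 0.558, -0.637, -0.107, 0.0, -0.0, 1.51, -1.0, 0.542, -0.652, -0.107, 0.0, -0.0, 1.51, -1.0]
```

{"api": "apply_moves", "payload": {
  "series": [0.75, -0.39, -0.11, 0, 0, 1.5, -1, 0.74, -0.41, -0.11, 0, 0, 1.5, -1, 0.73, -0.43, -0.11, 0, 0, 1.5, -1, 0.72, -0.45, -0.11, 0, 0, 1.5, -1, 0.71, -0.47, -0.11, 0, 0, 1.5, -1, 0.69, -0.49, -0.11, 0, 0, 1.5, -1, 0.68, -0.51, -0.11, 0, 0, 1.5, -1, 0.67, -0.52, -0.11, 0, 0, 1.5, -1, 0.65, -0.54, -0.11, 0, 0, 1.5, -1, 0.64, -0.56, -0.11, 0, 0, 1.5, -1, 0.62, -0.58, -0.11, 0, 0, 1.5, -1, 0.61, -0.59, -0.11, 0, 0, 1.5, -1, 0.59, -0.61, -0.11, 0, 0, 1.5, -1, 0.58, -0.62, -0.11, 0, 0, 1.5, -1, 0.56, -0.64, -0.11, 0, 0, 1.5, -1, 0.54, -0.65, -0.11, 0, 0, 1.5, -1, 0, 0, 0, 0, 0, 0, -1, 0, 0, 0, 0, 0, 0, -1]
}}

```text
time_s: 2.1
tool_pos: [0.5409, -0.028, 0.3013]
tcp_rot: [0.0, 1.0, 0.003, -0.0]
wrist_force: [-0.1, 0.9, -0.1]
grip_width: 0.0853
grip_force: 0.0
```

Run:
```python
from h import *
st=bot.read_state();print(st['time_s'],st['tool_pos'],st['tcp_rot'])
p,d=bot.read_camera('wrist');cv2.imwrite('pics/w1.png',p[:,:,::-1]);np.save('w1d.npy',d)
C=cam('wrist',st)
for l in ['file_grip','file','jaw_top','clamp','mat','spanner','offcut']:
    for r in bot.place_of(l,'wrist')[:2]:
        uv=np.array(r['location'])*[640,480];print(l,r['p'],uv.round(1),onz([uv],{'file_grip':.034,'file':.004,'jaw_top':.085,'burr':.108}.get(l,0),C).round(4))
def rect(m,z):
    ys,xs=np.nonzero(m); P=onz(np.c_[xs,ys],z,C)[:,:2]
    (c,s,a)=cv2.minAreaRect(P.astype(np.float32)*1000); return np.round(c,1),np.round(s,1),a
for l,z in [('mat',.004),('file',.01),('file_grip',.05),('clamp',.0),('spanner',.003)]:
    for r in bot.silhouettes(l,'wrist')[:2]: print(l,r['p'],rect(r['mask'],z)); 
# point cloud clamp top
ys,xs=np.nonzero(d>0);X=atdepth(np.c_[xs,ys],d[ys,xs],C)
m=(X[:,1]>.05)&(X[:,1]<.27)&(abs(X[:,0]-.51)<.13)
for a,b in [(.075,.095),(.095,.12)]:
    k=m&(X[:,2]>a)&(X[:,2]<b);P=X[k]
    if len(P)>10: print(a,len(P),P.mean(0).round(4),np.median(P[:,2]),np.percentile(P,[1,99],axis=0).round(3),cv2.minAreaRect((P[:,:2]*1000).astype(np.float32)))
np.save('w1X.npy',X)
```

```text
2.1 [ 0.54094673 -0.02796174  0.30125037] [ 9.28199559e-05  9.99994782e-01  3.22081049e-03 -2.31507573e-04]
file_grip 0.77 [512.7 207.2] [[ 0.525  -0.2216  0.034 ]]
file 0.82 [500.7 203.8] [[ 0.5223 -0.2226  0.004 ]]
jaw_top 0.83 [101.6 230.4] [[0.5127 0.1612 0.085 ]]
jaw_top 0.47 [139.6 216.1] [[0.5258 0.1264 0.085 ]]
clamp 0.62 [137.8 213.2] [[0.5089 0.1644 0.    ]]
mat 0.87 [492.7 216.1] [[ 0.508  -0.2174  0.    ]]
spanner 0.81 [286.4 173.4] [[0.5525 0.0041 0.    ]]
offcut 0.97 [290.4 291.3] [[0.4193 0.0014 0.    ]]
mat 0.92 (array([ 509., -215.]), array([240.5, 121.6]), 1.0555049180984497)
file 0.81 (array([ 524. , -229.1]), array([ 43. , 190.5]), 89.89863586425781)
file 0.49 (array([507. , 170.2]), array([121.2, 143.1]), 76.44305419921875)
clamp 0.56 (array([504.4, 174.7]), array([122.9, 145.2]), 75.91547393798828)
spanner 0.9 (array([551.8,   4. ]), array([ 37.9, 150.2]), 87.2862548828125)
0.075 4296 [0.5134 0.1569 0.0843] 0.08456238168121014 [[0.469 0.125 0.076]
 [0.552 0.195 0.093]] ((509.55126953125, 160.8428497314453), (60.83403396606445, 77.3254165649414), 75.96309661865234)
0.095 1180 [0.5104 0.1593 0.1024] 0.10243369976644229 [[0.495 0.144 0.095]
 [0.524 0.176 0.106]] ((509.31195068359375, 161.0693817138672), (31.20499038696289, 25.131351470947266), 75.57528686523438)
```

View pics/w1.png

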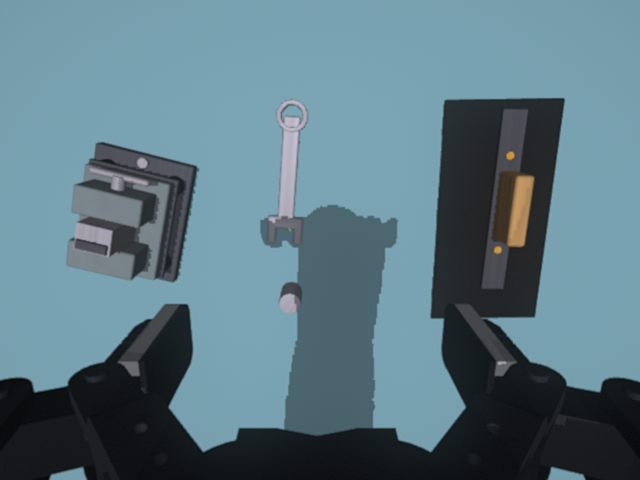

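Wrist view: grey clamp at (130,215) with the bar at (97,235) and its burr on the robot side. File on the mat with its fin at (515,210). Spanner (287,170) and offcut (290,297) lie between them.

Run:
```python
from h import *
X=np.load('w1X.npy')
m=(abs(X[:,0]-.52)<.13)&(abs(X[:,1]+.22)<.07)
for a,b in [(.045,.056),(.0075,.014)]:
    P=X[m&(X[:,2]>a)&(X[:,2]<b)];print(a,len(P),np.median(P[:,2]),cv2.minAreaRect((P[:,:2]*1000).astype(np.float32)),cv2.fitLine((P[:,:2]*1000).astype(np.float32),cv2.DIST_HUBER,0,.01,.01).ravel())
m=(abs(X[:,0]-.51)<.03)&(abs(X[:,1]-.16)<.03)&(X[:,2]>.09)
print(np.histogram(X[m,2],bins=np.arange(.09,.112,.001)))
plan([.525,-.222,.10],0,10,-1)
```

```text
0.045 1400 0.049346130860797754 ((523.6427001953125, -221.73582458496094), (18.60848045349121, 69.9305419921875), 89.18795776367188) [ 9.9999988e-01  4.5284475e-04  5.2493237e+02 -2.2064618e+02]
0.0075 2986 0.009675506092723524 ((523.1577758789062, -222.40646362304688), (25.623302459716797, 190.6494903564453), 89.80046844482422) [ 9.9994743e-01 -1.0251502e-02  5.3209912e+02 -2.1989290e+02]
(array([ 30,  27,  30,  27,  26,  34,  26,  21,  31,  35,  59, 216, 339,
       110, 115, 159,  34,   1,   0,   0,   0,   0]), array([0.09 , 0.091, 0.092, 0.093, 0.094, 0.095, 0.096, 0.097, 0.098,
       0.099, 0.1  , 0.101, 0.102, 0.103, 0.104, 0.105, 0.106, 0.107,
       0.108, 0.109, 0.11 , 0.111, 0.112]))
[-0.039, 0.481, 0.504, -0.0, -0.0, 0.01, -1.0, -0.039, 0.48, 0.505, -0.0, -0.0, 0.01, -1.0, -0.039, 0.481, 0.504, -0.0, -0.0, 0.01, -1.0, -0.038, 0.48, 0.505, -0.0, -0.0, 0.01, -1.0, -0.039, 0.481, 0.504, -0.0, -0.0, 0.01, -1.0, -0.038, 0.481, 0.505, -0.0, -0.0, 0.01, -1.0, -0.039, 0.48, 0.504, -0.0, -0.0, 0.01, -1.0, -0.038, 0.481, 0.505, -0.0, -0.0, 0.01, -1.0, -0.039, 0.481, 0.504, -0.0, -0.0, 0.01, -1.0, -0.038, 0.48, 0.505, -0.0, -0.0, 0.01, -1.0]
```

{"api": "apply_moves", "payload": {
  "series": [-0.04, 0.48, 0.5, 0, 0, 0, -1, -0.04, 0.48, 0.5, 0, 0, 0, -1, -0.04, 0.48, 0.5, 0, 0, 0, -1, -0.04, 0.48, 0.5, 0, 0, 0, -1, -0.04, 0.48, 0.5, 0, 0, 0, -1, -0.04, 0.49, 0.5, 0, 0, 0.2, -1, -0.05, 0.49, 0.5, 0, 0, 0.2, -1, -0.05, 0.49, 0.5, 0, 0, 0.2, -1, -0.05, 0.49, 0.5, 0, 0, 0.1, -1, -0.05, 0.49, 0.5, 0, 0, 0, -1, 0, 0, 0, 0, 0, 0, -1, 0, 0, 0, 0, 0, 0, -1]
}}

```text
time_s: 3.75
tool_pos: [0.5212, -0.2238, 0.1003]
tcp_rot: [-0.001, 1.0, -0.006, -0.001]
wrist_force: [-0.2, 0.1, 0.2]
grip_width: 0.0852
grip_force: 0.0
```

Run:
```python
from h import *
st=bot.read_state();print(st['time_s'],st['tool_pos'],st['tcp_rot'],st['wrist_force'])
p,d=bot.read_camera('wrist');cv2.imwrite('pics/w2.png',p[100:,120:520,::-1])
C=cam('wrist',st)
ys,xs=np.nonzero(d>0);X=atdepth(np.c_[xs,ys],d[ys,xs],C)
m=(abs(X[:,0]-.52)<.13)&(abs(X[:,1]+.22)<.02)
for a,b in [(.045,.056),(.0075,.014)]:
    P=X[m&(X[:,2]>a)&(X[:,2]<b)];print(a,len(P),np.median(P[:,2]),cv2.minAreaRect((P[:,:2]*1000).astype(np.float32)))
```

```text
3.75 [ 0.52123254 -0.22379812  0.10029273] [-8.30457182e-04  9.99982563e-01 -5.65299056e-03 -1.49279710e-03] [-0.2176667   0.08883445  0.22916335]
0.045 5002 0.04944223790531868 ((523.97705078125, -222.4248504638672), (18.013355255126953, 69.65337371826172), 89.88555145263672)
0.0075 8274 0.009664982534353328 ((523.345703125, -222.40542602539062), (24.074729919433594, 190.69613647460938), 89.80168914794922)
```

View pics/w2.png

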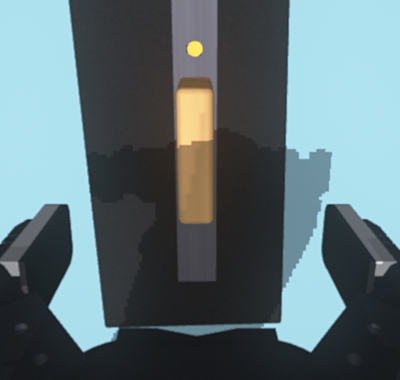

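The crop confirms the file: wooden fin centred between the fingers, blade on the black mat.

{"api": "apply_moves", "payload": {
  "series": [0.03, -0.02, 0.3, 0, 0, -0.2, -1, 0.03, -0.02, 0.3, 0, 0, -0.2, -1, 0, 0, 0.3, 0, 0, 0, -1, 0, 0, 0.3, 0, 0, 0, -1, 0, 0, 0.3, 0, 0, 0, -1, 0, 0, 0.3, 0, 0, 0, -1, 0, 0, 0.2, 0, 0, 0, -1, 0, 0, 0.12, 0, 0, 0, -1, 0, 0, 0, 0, 0, 0, -1, 0, 0, 0, 0, 0, 0, 1, 0, 0, 0, 0, 0, 0, 1, 0, 0, 0, 0, 0, 0, 1, 0, 0, 0, 0, 0, 0, 1, 0, 0, 0, 0, 0, 0, 1, 0, 0, 0, 0, 0, 0, 1, 0, 0, 0, 0, 0, 0, 1, 0, 0, 0, 0, 0, 0, 1]
}}

```text
time_s: 5.22
tool_pos: [0.5253, -0.2221, 0.0174]
tcp_rot: [0.0, 1.0, -0.001, 0.0]
wrist_force: [-0.1, 0.2, 2.8]
grip_width: 0.0174
grip_force: 59.7
```

Run:
```python
from h import *
st=bot.read_state();print({k:np.round(v,4) for k,v in st.items()})
```

```text
{'time_s': np.float64(5.2167), 'joints': array([-4.001e-01,  5.532e-01, -1.211e-01,  8.955e-01, -1.000e-04,
        2.744e+00]), 'joint_velocities': array([-0.001 , -0.0002, -0.0017, -0.0011, -0.0019,  0.0006]), 'effort': array([ 2.06700e-01, -4.50836e+01,  1.95989e+01, -6.86000e-02,
        7.45000e-02,  7.00000e-04]), 'tool_pos': array([ 0.5253, -0.2221,  0.0174]), 'tcp_rot': array([ 2.0e-04,  1.0e+00, -1.2e-03,  5.0e-04]), 'wrist_force': array([-0.0905,  0.1793,  2.8359]), 'ft_torque': array([0.0115, 0.0207, 0.0246]), 'grip_force': np.float64(59.7387), 'grip_width': np.float64(0.0174)}
```

Run:
```python
from h import *
s=bot.read_state();p=s['tool_pos'];
import io,contextlib
f=io.StringIO()
with contextlib.redirect_stdout(f): plan([.4205,.1834,.22],2.895,26,1,p0=p+[0,0,.2026])
a=np.array(eval(f.getvalue())).reshape(-1,7);
for i in a: print(*i)
```

```text
-0.102 -0.39 -0.0 0.0 0.0 -6.39 1.0
-0.057 -0.398 -0.001 0.0 0.0 -6.39 1.0
-0.013 -0.403 0.0 0.0 0.0 -6.39 1.0
0.031 -0.401 -0.0 0.0 0.0 -6.39 1.0
0.077 -0.396 -0.0 0.0 0.0 -6.39 1.0
0.12 -0.384 -0.001 0.0 0.0 -6.39 1.0
0.162 -0.369 0.0 0.0 0.0 -6.39 1.0
0.202 -0.349 -0.0 0.0 0.0 -6.39 1.0
0.239 -0.323 -0.0 0.0 0.0 -6.39 1.0
0.274 -0.296 -0.001 0.0 0.0 -6.39 1.0
0.305 -0.262 0.0 0.0 0.0 -6.39 1.0
0.333 -0.228 -0.0 0.0 0.0 -6.39 1.0
0.356 -0.188 -0.0 0.0 0.0 -6.39 1.0
0.374 -0.148 -0.001 0.0 0.0 -6.39 1.0
0.389 -0.106 0.0 0.0 0.0 -6.39 1.0
0.398 -0.061 -0.0 0.0 0.0 -6.39 1.0
0.403 -0.017 -0.0 0.0 0.0 -6.39 1.0
0.401 0.028 -0.001 0.0 0.0 -6.39 1.0
0.396 0.073 -0.0 0.0 0.0 -6.39 1.0
0.386 0.116 -0.0 0.0 0.0 -6.39 1.0
0.37 0.159 -0.001 0.0 0.0 -6.39 1.0
0.351 0.198 0.0 0.0 0.0 -6.39 1.0
0.326 0.237 -0.0 0.0 0.0 -6.39 1.0
0.297 0.271 -0.0 0.0 0.0 -6.39 1.0
0.266 0.303 -0.001 0.0 0.0 -6.39 1.0
0.231 0.33 0.0 0.0 0.0 -6.39 1.0
```

{"api": "apply_moves", "payload": {
  "series": [0, 0, -0.2, 0, 0, 0, 1, 0, 0, -0.5, 0, 0, 0, 1, 0, 0, -0.7, 0, 0, 0, 1, 0, 0, -0.8, 0, 0, 0, 1, 0, 0, -0.8, 0, 0, 0, 1, 0, 0, -0.8, 0, 0, 0, 1, 0, 0, -0.7, 0, 0, 0, 1, 0, 0, -0.5, 0, 0, 0, 1, -0.1, -0.39, 0, 0, 0, -6.4, 1, -0.06, -0.4, 0, 0, 0, -6.4, 1, -0.01, -0.4, 0, 0, 0, -6.4, 1, 0.03, -0.4, 0, 0, 0, -6.4, 1, 0.08, -0.4, 0, 0, 0, -6.4, 1, 0.12, -0.38, 0, 0, 0, -6.4, 1, 0.16, -0.37, 0, 0, 0, -6.4, 1, 0.2, -0.35, 0, 0, 0, -6.4, 1, 0.24, -0.32, 0, 0, 0, -6.4, 1, 0.27, -0.3, 0, 0, 0, -6.4, 1, 0.3, -0.26, 0, 0, 0, -6.4, 1, 0.33, -0.23, 0, 0, 0, -6.4, 1]
}}

```text
time_s: 6.88
tool_pos: [0.475, -0.0344, 0.2166]
tcp_rot: [-0.001, 0.783, 0.622, -0.001]
wrist_force: [1.3, 0.5, -2.1]
grip_width: 0.0174
grip_force: 59.0
```

{"api": "apply_moves", "payload": {
  "series": [0.36, -0.19, 0, 0, 0, -6.4, 1, 0.37, -0.15, 0, 0, 0, -6.4, 1, 0.39, -0.11, 0, 0, 0, -6.4, 1, 0.4, -0.06, 0, 0, 0, -6.4, 1, 0.4, -0.02, 0, 0, 0, -6.4, 1, 0.4, 0.03, 0, 0, 0, -6.4, 1, 0.4, 0.07, 0, 0, 0, -6.4, 1, 0.39, 0.12, 0, 0, 0, -6.4, 1, 0.37, 0.16, 0, 0, 0, -6.4, 1, 0.35, 0.2, 0, 0, 0, -6.4, 1, 0.33, 0.24, 0, 0, 0, -6.4, 1, 0.3, 0.27, 0, 0, 0, -6.4, 1, 0.27, 0.3, 0, 0, 0, -6.4, 1, 0.23, 0.33, 0, 0, 0, -6.4, 1, 0, 0, 0, 0, 0, 0, 1, 0, 0, 0, 0, 0, 0, 1]
}}

```text
time_s: 8.22
tool_pos: [0.4176, 0.1837, 0.2166]
tcp_rot: [-0.0, 0.119, 0.993, -0.001]
wrist_force: [-0.1, -0.3, -3.6]
grip_width: 0.0173
grip_force: 59.0
```

Run:
```python
from h import *
st=bot.read_state();print({k:np.round(v,4) for k,v in st.items()})
Rm=q2R(st['tcp_rot']);print('yaw',np.arctan2(Rm[1,0],Rm[0,0]),Rm[:,2])
p,d=bot.read_camera('wrist');cv2.imwrite('pics/w3.png',p[:,:,::-1])
C=cam('wrist',st)
ys,xs=np.nonzero(d>0);X=atdepth(np.c_[xs,ys],d[ys,xs],C)
T=(X-st['tool_pos'])@Rm  # tool frame
# blade: visible top of blade in tool frame
m=(abs(T[:,1])<.02)&(T[:,2]>-.02)&(T[:,2]<.03)&(abs(T[:,0])<.12)
P=T[m]; print(len(P))
b=P[P[:,2]>-.0]; print(np.percentile(b,[1,50,99],axis=0).round(4))
A=np.c_[b[:,0],b[:,1],np.ones(len(b))];print(np.linalg.lstsq(A,b[:,2],rcond=None)[0])
print(cv2.minAreaRect((b[:,:2]*1000).astype(np.float32)))
# clamp
for a,c in [(.08,.09),(.097,.11)]:
    k=(abs(X[:,0]-.51)<.06)&(abs(X[:,1]-.16)<.06)&(X[:,2]>a)&(X[:,2]<c);Q=X[k]
    if len(Q)>20: print(a,len(Q),np.median(Q[:,2]),cv2.minAreaRect((Q[:,:2]*1000).astype(np.float32)))
```

```text
{'time_s': np.float64(8.2167), 'joints': array([ 4.1470e-01,  1.6270e-01, -1.3180e-01,  1.2777e+00, -4.0000e-04,
        6.5430e-01]), 'joint_velocities': array([-0.0268, -0.002 , -0.0022, -0.0015, -0.0048,  0.0039]), 'effort': array([ 5.88400e-01, -3.40997e+01,  2.59279e+01, -3.25000e-02,
        8.98000e-02, -6.92000e-02]), 'tool_pos': array([0.4176, 0.1837, 0.2166]), 'tcp_rot': array([-5.000e-04,  1.195e-01,  9.928e-01, -5.000e-04]), 'wrist_force': array([-0.088 , -0.3035, -3.6354]), 'ft_torque': array([-0.0248, -0.0173, -0.006 ]), 'grip_force': np.float64(58.9699), 'grip_width': np.float64(0.0173)}
yaw 2.902026057021849 [-1.10941064e-03 -8.81823104e-04 -9.99998996e-01]
15050
[[ 0.0261 -0.0116  0.0045]
 [ 0.0643  0.0004  0.0078]
 [ 0.0931  0.012   0.0093]]
[ 0.0064297  -0.00072785  0.0072859 ]
((19.18718719482422, 0.13232707977294922), (149.11196899414062, 24.234024047851562), 0.040808238089084625)
```

View pics/w3.png

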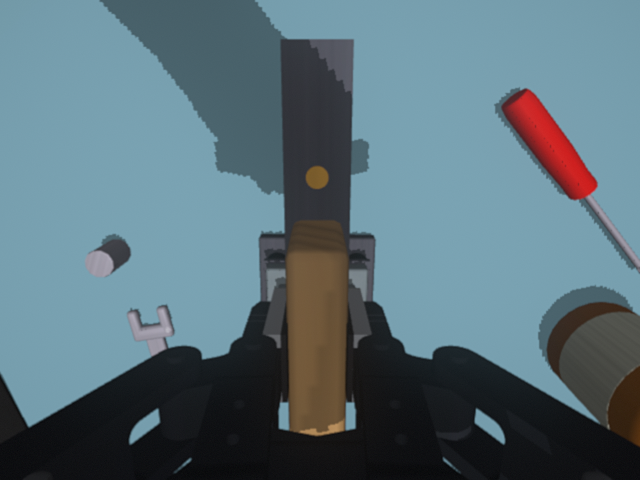

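The file sits level and straight in the grip, pointing over the clamp. The grey jaws show just beyond and beneath it at (318,260). Lowering it to just above the burr.

{"api": "apply_moves", "payload": {
  "series": [-0.05, 0, 0.3, 0, 0, 0, 1, -0.05, 0, 0.3, 0, 0, 0, 1, 0, 0, 0.3, 0, 0, 0, 1, 0, 0, 0.3, 0, 0, 0, 1, 0, 0, 0.3, 0, 0, 0, 1, 0, 0, 0.3, 0, 0, 0, 1, 0, 0, 0.3, 0, 0, 0, 1, 0, 0, 0.2, 0, 0, 0, 1, 0, 0, 0, 0, 0, 0, 1, 0, 0, 0, 0, 0, 0, 1]
}}

```text
time_s: 9.1
tool_pos: [0.4221, 0.1819, 0.1248]
tcp_rot: [-0.0, 0.12, 0.993, -0.0]
wrist_force: [0.2, -0.2, -2.4]
grip_width: 0.0173
grip_force: 59.1
```

```bash
cat > s.py <<'E'
from h import *
st=bot.read_state();u=np.array([.9697,-.2445]);v=np.array([.2445,.9697])
Rm=q2R(st['tcp_rot']);d=(st['tool_pos']-1.5e-3*Rm[:,0])[:2]-[.5095,.161]
print('t',round(st['time_s'],2),'tcp',st['tool_pos'].round(4),'jaw xy',(d@u).round(4),(d@v).round(4),'tz',Rm[:,2].round(4),'yaw',round(np.arctan2(Rm[1,0],Rm[0,0]),4),'F',st['wrist_force'].round(2),'fwd',(st['wrist_force'][:2]@u).round(2),'T',st['ft_torque'].round(3))
E
python3 s.py
```

```text
t 9.1 tcp [0.4221 0.1819 0.1248] jaw xy -0.0884 -0.0011 tz [-9.e-04 -6.e-04 -1.e+00] yaw 2.9004 F [ 0.19 -0.22 -2.42] fwd 0.24 T [-0.039  0.021  0.002]
```

{"api": "apply_moves", "payload": {
  "series": [0, 0, 0.06, 0, 0, 0, 1, 0, 0, 0.06, 0, 0, 0, 1, 0, 0, 0, 0, 0, 0, 1]
}}

```text
time_s: 9.35
tool_pos: [0.4224, 0.1826, 0.1202]
tcp_rot: [0.0, 0.12, 0.993, 0.0]
wrist_force: [-0.9, 0.4, -2.0]
grip_width: 0.0173
grip_force: 59.1
```

{"api": "apply_moves", "payload": {
  "series": [0, 0, 0.04, 0, 0, 0, 1, 0, 0, 0, 0, 0, 0, 1]
}}

```text
time_s: 9.52
tool_pos: [0.4224, 0.1827, 0.1186]
tcp_rot: [0.0, 0.12, 0.993, 0.0]
wrist_force: [0.1, 0.5, -2.3]
grip_width: 0.0169
grip_force: 59.1
```

```bash
python3 s.py
```

```text
t 9.52 tcp [0.4224 0.1827 0.1186] jaw xy -0.0883 -0.0003 tz [ 5.e-04  2.e-04 -1.e+00] yaw 2.902 F [ 0.09  0.53 -2.33] fwd -0.04 T [ 0.021 -0.063  0.061]
```

{"api": "apply_moves", "payload": {
  "series": [0, 0, 0.03, 0, 0, 0, 1, 0, 0, 0, 0, 0, 0, 1]
}}

```text
time_s: 9.68
tool_pos: [0.4226, 0.1827, 0.1177]
tcp_rot: [0.001, 0.12, 0.993, 0.0]
wrist_force: [-0.9, 0.1, 1.3]
grip_width: 0.017
grip_force: 59.4
```

{"api": "apply_moves", "payload": {
  "series": [0, 0, 0.03, 0, 0, 0, 1, 0, 0, 0, 0, 0, 0, 1]
}}

```text
time_s: 9.85
tool_pos: [0.4227, 0.1827, 0.1167]
tcp_rot: [0.001, 0.12, 0.993, 0.0]
wrist_force: [-1.1, -0.7, 4.2]
grip_width: 0.017
grip_force: 59.8
```

```bash
python3 s.py
```

```text
t 9.85 tcp [0.4227 0.1827 0.1167] jaw xy -0.0879 -0.0001 tz [ 1.5e-03  3.0e-04 -1.0e+00] yaw 2.9019 F [-1.11 -0.68  4.16] fwd -0.91 T [-0.152 -0.186 -0.074]
```

{"api": "apply_moves", "payload": {
  "series": [0, 0, 0.03, 0, 0, 0, 1, -0.03, 0, 0.02, 0, 0, 0, 1, -0.06, 0, 0, 0, 0, 0, 1, -0.06, 0, 0, 0, 0, 0, 1, -0.06, 0, 0, 0, 0, 0, 1, -0.06, 0, 0, 0, 0, 0, 1]
}}

```text
time_s: 10.35
tool_pos: [0.4316, 0.1807, 0.115]
tcp_rot: [-0.001, 0.119, 0.993, 0.001]
wrist_force: [-7.6, 1.4, 9.3]
grip_width: 0.0173
grip_force: 60.7
```

```bash
python3 s.py
```

```text
t 10.35 tcp [0.4316 0.1807 0.115 ] jaw xy -0.0788 0.0001 tz [-0.0016  0.0019 -1.    ] yaw 2.9028 F [-7.59  1.43  9.31] fwd -7.71 T [ 0.069  0.714 -0.004]
```

{"api": "apply_moves", "payload": {
  "series": [-0.06, 0, 0, 0, 0, 0, 1, -0.06, 0, 0, 0, 0, 0, 1, -0.06, 0, 0, 0, 0, 0, 1, -0.06, 0, 0, 0, 0, 0, 1, -0.06, 0, 0, 0, 0, 0, 1, -0.06, 0, 0, 0, 0, 0, 1, -0.06, 0, 0, 0, 0, 0, 1, -0.06, 0, 0, 0, 0, 0, 1]
}}

```text
time_s: 11.02
tool_pos: [0.4502, 0.1763, 0.1149]
tcp_rot: [-0.001, 0.119, 0.993, 0.001]
wrist_force: [-7.1, 0.8, 8.6]
grip_width: 0.0171
grip_force: 60.7
```

```bash
python3 s.py
```

```text
t 11.02 tcp [0.4502 0.1763 0.1149] jaw xy -0.0597 0.0003 tz [-0.0018  0.0021 -1.    ] yaw 2.9029 F [-7.15  0.84  8.58] fwd -7.14 T [ 0.161  0.804 -0.013]
```

Steady. Finish the stroke with slight lowering, then lift while stopping.

{"api": "apply_moves", "payload": {
  "series": [-0.06, 0, 0.005, 0, 0, 0, 1, -0.06, 0, 0.005, 0, 0, 0, 1, -0.06, 0, 0.005, 0, 0, 0, 1, -0.06, 0, 0.005, 0, 0, 0, 1, -0.06, 0, 0.005, 0, 0, 0, 1, -0.06, 0, 0, 0, 0, 0, 1, -0.06, 0, 0, 0, 0, 0, 1, -0.06, 0, 0, 0, 0, 0, 1]
}}

```text
time_s: 11.68
tool_pos: [0.4685, 0.1719, 0.1141]
tcp_rot: [-0.001, 0.119, 0.993, 0.001]
wrist_force: [-6.5, 2.9, 10.2]
grip_width: 0.0169
grip_force: 60.9
```

```bash
python3 s.py
```

```text
t 11.68 tcp [0.4685 0.1719 0.1141] jaw xy -0.0409 0.0005 tz [-0.0024  0.0024 -1.    ] yaw 2.9031 F [-6.55  2.94 10.17] fwd -7.07 T [ 0.295  1.141 -0.014]
```

{"api": "apply_moves", "payload": {
  "series": [-0.06, 0, 0, 0, 0, 0, 1, -0.05, 0, 0, 0, 0, 0, 1, -0.04, 0, -0.1, 0, 0, 0, 1, -0.02, 0, -0.2, 0, 0, 0, 1, 0, 0, -0.2, 0, 0, 0, 1, 0.1, 0, 0, 0, 0, 0, 1, 0.3, 0, 0, 0, 0, 0, 1, 0.4, 0, 0, 0, 0, 0, 1, 0.4, 0, 0, 0, 0, 0, 1, 0.2, 0, 0, 0, 0, 0, 1, 0, 0, 0, 0, 0, 0, 1, 0, 0, 0, 0, 0, 0, 1]
}}

```text
time_s: 12.68
tool_pos: [0.4224, 0.1827, 0.1333]
tcp_rot: [0.0, 0.119, 0.993, 0.0]
wrist_force: [1.1, -0.4, -2.2]
grip_width: 0.0172
grip_force: 59.0
```

```bash
python3 s.py
```

```text
t 12.68 tcp [0.4224 0.1827 0.1333] jaw xy -0.0882 -0.0002 tz [ 0.001 -0.    -1.   ] yaw 2.9025 F [ 1.09 -0.39 -2.19] fwd 1.15 T [ 0.    -0.014  0.004]
```

{"api": "apply_moves", "payload": {
  "series": [0, 0, 0.2, 0, 0, 0, 1, 0, 0, 0.15, 0, 0, 0, 1, 0, 0, 0.06, 0, 0, 0, 1, 0, 0, 0, 0, 0, 0, 1, 0, 0, 0, 0, 0, 0, 1]
}}

```text
time_s: 13.1
tool_pos: [0.4227, 0.1824, 0.1166]
tcp_rot: [0.0, 0.12, 0.993, -0.0]
wrist_force: [0.1, 0.6, -0.6]
grip_width: 0.0177
grip_force: 59.4
```

{"api": "apply_moves", "payload": {
  "series": [0, 0, 0.03, 0, 0, 0, 1, 0, 0, 0, 0, 0, 0, 1, 0, 0, 0, 0, 0, 0, 1]
}}

```text
time_s: 13.35
tool_pos: [0.4227, 0.1825, 0.1159]
tcp_rot: [0.001, 0.12, 0.993, 0.0]
wrist_force: [-0.3, -0.6, 1.3]
grip_width: 0.017
grip_force: 59.6
```

```bash
python3 s.py
```

```text
t 13.35 tcp [0.4227 0.1825 0.1159] jaw xy -0.088 -0.0004 tz [ 0.001 -0.    -1.   ] yaw 2.9016 F [-0.28 -0.56  1.28] fwd -0.14 T [-0.159 -0.303 -0.054]
```

{"api": "apply_moves", "payload": {
  "series": [0, 0, 0.04, 0, 0, 0, 1, -0.03, 0, 0.04, 0, 0, 0, 1, -0.06, 0, 0, 0, 0, 0, 1, -0.06, 0, 0, 0, 0, 0, 1, -0.06, 0, 0, 0, 0, 0, 1, -0.06, 0, 0, 0, 0, 0, 1]
}}

```text
time_s: 13.85
tool_pos: [0.4313, 0.1806, 0.1127]
tcp_rot: [-0.001, 0.119, 0.993, 0.001]
wrist_force: [-5.8, 0.4, 7.5]
grip_width: 0.0171
grip_force: 60.5
```

```bash
python3 s.py
```

```text
t 13.85 tcp [0.4313 0.1806 0.1127] jaw xy -0.0791 -0.0001 tz [-0.0025  0.0016 -1.    ] yaw 2.9029 F [-5.84  0.43  7.51] fwd -5.76 T [0.116 0.601 0.02 ]
```

{"api": "apply_moves", "payload": {
  "series": [-0.06, 0, 0.01, 0, 0, 0, 1, -0.06, 0, 0.01, 0, 0, 0, 1, -0.06, 0, 0.01, 0, 0, 0, 1, -0.06, 0, 0, 0, 0, 0, 1, -0.06, 0, 0, 0, 0, 0, 1, -0.06, 0, 0, 0, 0, 0, 1, -0.06, 0, 0, 0, 0, 0, 1, -0.06, 0, 0, 0, 0, 0, 1, -0.06, 0, 0, 0, 0, 0, 1, -0.06, 0, 0, 0, 0, 0, 1]
}}

```text
time_s: 14.68
tool_pos: [0.4543, 0.1752, 0.1119]
tcp_rot: [-0.002, 0.119, 0.993, 0.001]
wrist_force: [-7.8, 0.8, 9.4]
grip_width: 0.0172
grip_force: 60.9
```

```bash
python3 s.py
```

```text
t 14.68 tcp [0.4543 0.1752 0.1119] jaw xy -0.0555 0.0003 tz [-0.0029  0.0024 -1.    ] yaw 2.9032 F [-7.81  0.8   9.4 ] fwd -7.76 T [0.237 0.991 0.053]
```

Good (about 12 N). Finish this stroke, lift and return.

{"api": "apply_moves", "payload": {
  "series": [-0.06, 0, 0.005, 0, 0, 0, 1, -0.06, 0, 0.005, 0, 0, 0, 1, -0.06, 0, 0.005, 0, 0, 0, 1, -0.06, 0, 0, 0, 0, 0, 1, -0.06, 0, 0, 0, 0, 0, 1, -0.06, 0, 0, 0, 0, 0, 1, -0.06, 0, 0, 0, 0, 0, 1, -0.05, 0, -0.1, 0, 0, 0, 1, -0.02, 0, -0.2, 0, 0, 0, 1, 0, 0, -0.25, 0, 0, 0, 1, 0.1, 0, 0, 0, 0, 0, 1, 0.3, 0, 0, 0, 0, 0, 1, 0.4, 0, 0, 0, 0, 0, 1, 0.3, 0, 0, 0, 0, 0, 1, 0.2, 0, 0, 0, 0, 0, 1, 0, 0, 0, 0, 0, 0, 1, 0, 0, 0, 0, 0, 0, 1]
}}

```text
time_s: 16.1
tool_pos: [0.4245, 0.1822, 0.1327]
tcp_rot: [0.0, 0.119, 0.993, 0.0]
wrist_force: [0.6, 0.3, -2.5]
grip_width: 0.0173
grip_force: 59.1
```

```bash
python3 s.py
```

```text
t 16.1 tcp [0.4245 0.1822 0.1327] jaw xy -0.0861 -0.0002 tz [ 8.e-04  0.e+00 -1.e+00] yaw 2.9027 F [ 0.57  0.31 -2.54] fwd 0.48 T [-0.015 -0.051 -0.027]
```

{"api": "apply_moves", "payload": {
  "series": [0, 0, 0.2, 0, 0, 0, 1, 0, 0, 0.15, 0, 0, 0, 1, 0, 0, 0.07, 0, 0, 0, 1, 0, 0, 0, 0, 0, 0, 1, 0, 0, 0, 0, 0, 0, 1]
}}

```text
time_s: 16.52
tool_pos: [0.4244, 0.1817, 0.1151]
tcp_rot: [-0.001, 0.12, 0.993, -0.0]
wrist_force: [0.7, -0.0, -2.4]
grip_width: 0.0173
grip_force: 59.2
```

{"api": "apply_moves", "payload": {
  "series": [0, 0, 0.03, 0, 0, 0, 1, 0, 0, 0, 0, 0, 0, 1, 0, 0, 0, 0, 0, 0, 1]
}}

```text
time_s: 16.77
tool_pos: [0.4247, 0.182, 0.1146]
tcp_rot: [0.0, 0.12, 0.993, 0.0]
wrist_force: [1.3, -0.4, -2.1]
grip_width: 0.017
grip_force: 59.2
```

```bash
python3 s.py
```

```text
t 16.77 tcp [0.4247 0.182  0.1146] jaw xy -0.0859 -0.0004 tz [ 1.e-04  1.e-04 -1.e+00] yaw 2.9018 F [ 1.27 -0.45 -2.1 ] fwd 1.35 T [ 0.034  0.01  -0.018]
```

```bash
cat > fp.py <<'E'
from h import *
st=bot.read_state();Rm=q2R(st['tcp_rot'])
p,d=bot.read_camera('wrist');C=cam('wrist',st)
ys,xs=np.nonzero(d>0);T=(atdepth(np.c_[xs,ys],d[ys,xs],C)-st['tool_pos'])@Rm
b=T[(abs(T[:,1])<.02)&(T[:,2]>-.0)&(T[:,2]<.03)&(T[:,0]>.036)&(T[:,0]<.12)]
A=np.c_[b[:,0],b[:,1],np.ones(len(b))];print(np.linalg.lstsq(A,b[:,2],rcond=None)[0],b[:,0].max(),np.median(b[:,1]))
E
python3 fp.py
```

```text
[2.06209365e-02 8.26603053e-05 7.54300215e-03] 0.09300548483550432 0.00037153293463671947
```

Nose-up slip of about 1.2° in the grip. Burr contact height is now near the bar end, so it's close to flush. I correct the tilt and make two more strokes for margin.

{"api": "apply_moves", "payload": {
  "series": [0, 0, -0.1, 0, 1.1, 0, 1, 0, 0, 0, 0, 0, 0, 1, 0, 0, 0.1, 0, 0, 0, 1, 0, 0, 0, 0, 0, 0, 1, 0, 0, 0, 0, 0, 0, 1]
}}

```text
time_s: 17.23
tool_pos: [0.4251, 0.1823, 0.1148]
tcp_rot: [-0.009, 0.119, 0.993, 0.002]
wrist_force: [0.4, 0.5, -0.7]
grip_width: 0.0171
grip_force: 59.5
```

{"api": "apply_moves", "payload": {
  "series": [0, 0, 0.04, 0, 0, 0, 1, 0, 0, 0, 0, 0, 0, 1, 0, 0, 0, 0, 0, 0, 1]
}}

```text
time_s: 17.48
tool_pos: [0.4252, 0.1823, 0.1136]
tcp_rot: [-0.009, 0.119, 0.993, 0.002]
wrist_force: [1.4, 0.8, 1.9]
grip_width: 0.0169
grip_force: 59.9
```

```bash
python3 s.py
```

```text
t 17.48 tcp [0.4252 0.1823 0.1136] jaw xy -0.0855 0.0001 tz [-0.0165  0.0052 -0.9998] yaw 2.9021 F [1.38 0.78 1.86] fwd 1.15 T [ 0.002 -0.607  0.045]
```

{"api": "apply_moves", "payload": {
  "series": [0, 0, 0.03, 0, 0, 0, 1, -0.03, 0, 0.03, 0, 0, 0, 1, -0.06, 0, 0, 0, 0, 0, 1, -0.06, 0, 0, 0, 0, 0, 1, -0.06, 0, 0, 0, 0, 0, 1, -0.06, 0, 0, 0, 0, 0, 1, -0.06, 0, 0, 0, 0, 0, 1, -0.06, 0, 0, 0, 0, 0, 1]
}}

```text
time_s: 18.15
tool_pos: [0.4371, 0.1788, 0.1106]
tcp_rot: [-0.012, 0.119, 0.993, 0.002]
wrist_force: [-7.8, 2.6, 10.9]
grip_width: 0.0172
grip_force: 61.0
```

```bash
python3 s.py
```

```text
t 18.15 tcp [0.4371 0.1788 0.1106] jaw xy -0.073 -0.0004 tz [-0.023   0.0059 -0.9997] yaw 2.9028 F [-7.76  2.61 10.94] fwd -8.16 T [0.249 0.841 0.01 ]
```

{"api": "apply_moves", "payload": {
  "series": [-0.06, 0, -0.002, 0, 0, 0, 1, -0.06, 0, -0.002, 0, 0, 0, 1, -0.06, 0, -0.002, 0, 0, 0, 1, -0.06, 0, -0.002, 0, 0, 0, 1, -0.06, 0, -0.002, 0, 0, 0, 1, -0.06, 0, -0.002, 0, 0, 0, 1, -0.06, 0, -0.002, 0, 0, 0, 1, -0.06, 0, -0.002, 0, 0, 0, 1]
}}

```text
time_s: 18.82
tool_pos: [0.4554, 0.1743, 0.111]
tcp_rot: [-0.012, 0.119, 0.993, 0.002]
wrist_force: [-8.6, 1.9, 11.8]
grip_width: 0.0175
grip_force: 61.1
```

```bash
python3 s.py
```

```text
t 18.82 tcp [0.4554 0.1743 0.111 ] jaw xy -0.0542 -0.0003 tz [-0.0238  0.0062 -0.9997] yaw 2.9028 F [-8.63  1.9  11.76] fwd -8.84 T [ 0.305  1.196 -0.023]
```

{"api": "apply_moves", "payload": {
  "series": [-0.06, 0, -0.005, 0, 0, 0, 1, -0.06, 0, -0.005, 0, 0, 0, 1, -0.06, 0, -0.005, 0, 0, 0, 1, -0.06, 0, -0.005, 0, 0, 0, 1, -0.06, 0, -0.003, 0, 0, 0, 1, -0.06, 0, -0.003, 0, 0, 0, 1, -0.06, 0, -0.003, 0, 0, 0, 1, -0.05, 0, -0.1, 0, 0, 0, 1, -0.02, 0, -0.2, 0, 0, 0, 1, 0, 0, -0.25, 0, 0, 0, 1, 0.1, 0, 0, 0, 0, 0, 1, 0.3, 0, 0, 0, 0, 0, 1, 0.4, 0, 0, 0, 0, 0, 1, 0.3, 0, 0, 0, 0, 0, 1, 0.2, 0, 0, 0, 0, 0, 1, 0, 0, 0, 0, 0, 0, 1, 0, 0, 0, 0, 0, 0, 1]
}}

```text
time_s: 20.23
tool_pos: [0.4271, 0.1815, 0.1344]
tcp_rot: [-0.009, 0.119, 0.993, 0.001]
wrist_force: [0.9, 0.3, -1.8]
grip_width: 0.0172
grip_force: 59.3
```

```bash
python3 s.py; python3 fp.py
```

```text
t 20.23 tcp [0.4271 0.1815 0.1344] jaw xy -0.0834 -0.0002 tz [-0.0179  0.0045 -0.9998] yaw 2.9026 F [ 0.87  0.29 -1.82] fwd 0.77 T [ 0.069 -0.116 -0.037]
[ 0.03875139 -0.00078894  0.00753038] 0.09272152976033976 5.226683373870917e-05
```

{"api": "apply_moves", "payload": {
  "series": [0, 0, 0.15, 0, 1.1, 0, 1, 0, 0, 0.15, 0, 0, 0, 1, 0, 0, 0.1, 0, 0, 0, 1, 0, 0, 0.06, 0, 0, 0, 1, 0, 0, 0.03, 0, 0, 0, 1, 0, 0, 0, 0, 0, 0, 1, 0, 0, 0, 0, 0, 0, 1]
}}

```text
time_s: 20.87
tool_pos: [0.4267, 0.1812, 0.1149]
tcp_rot: [-0.019, 0.12, 0.993, 0.002]
wrist_force: [-1.1, -0.5, 0.7]
grip_width: 0.0172
grip_force: 59.6
```

```bash
python3 s.py
```

```text
t 20.87 tcp [0.4267 0.1812 0.1149] jaw xy -0.0838 -0.0006 tz [-0.0369  0.0086 -0.9993] yaw 2.9015 F [-1.07 -0.5   0.68] fwd -0.91 T [-0.308 -0.119 -0.141]
```

{"api": "apply_moves", "payload": {
  "series": [0, 0, 0.04, 0, 0, 0, 1, -0.03, 0, 0.04, 0, 0, 0, 1, -0.06, 0, 0, 0, 0, 0, 1, -0.06, 0, 0, 0, 0, 0, 1, -0.06, 0, 0, 0, 0, 0, 1, -0.06, 0, -0.002, 0, 0, 0, 1, -0.06, 0, -0.002, 0, 0, 0, 1, -0.06, 0, -0.002, 0, 0, 0, 1, -0.06, 0, -0.002, 0, 0, 0, 1, -0.06, 0, -0.002, 0, 0, 0, 1]
}}

```text
time_s: 21.7
tool_pos: [0.4453, 0.1778, 0.1121]
tcp_rot: [-0.02, 0.119, 0.993, 0.004]
wrist_force: [-6.5, 1.6, 9.0]
grip_width: 0.0172
grip_force: 60.8
```

```bash
python3 s.py
```

```text
t 21.7 tcp [0.4453 0.1778 0.1121] jaw xy -0.0649 0.0006 tz [-0.0386  0.0118 -0.9992] yaw 2.9033 F [-6.47  1.62  9.04] fwd -6.67 T [0.128 0.857 0.003]
```

{"api": "apply_moves", "payload": {
  "series": [-0.06, 0, -0.002, 0, 0, 0, 1, -0.06, 0, -0.002, 0, 0, 0, 1, -0.06, 0, -0.002, 0, 0, 0, 1, -0.06, 0, -0.003, 0, 0, 0, 1, -0.06, 0, -0.003, 0, 0, 0, 1, -0.06, 0, -0.003, 0, 0, 0, 1, -0.06, 0, -0.003, 0, 0, 0, 1, -0.06, 0, -0.003, 0, 0, 0, 1, -0.06, 0, -0.003, 0, 0, 0, 1, -0.06, 0, -0.003, 0, 0, 0, 1, -0.06, 0, -0.003, 0, 0, 0, 1, -0.05, 0, -0.1, 0, 0, 0, 1, -0.02, 0, -0.2, 0, 0, 0, 1, 0, 0, -0.5, 0, 0, 0, 1, 0, 0, -0.7, 0, 0, 0, 1, 0, 0, -0.8, 0, 0, 0, 1, 0, 0, -0.8, 0, 0, 0, 1, 0, 0, -0.4, 0, 0, 0, 1, 0, 0, 0, 0, -2.2, 0, 1, 0, 0, 0, 0, 0, 0, 1]
}}

```text
time_s: 23.37
tool_pos: [0.4804, 0.1689, 0.2528]
tcp_rot: [0.002, 0.119, 0.993, 0.001]
wrist_force: [-0.8, -1.0, -3.2]
grip_width: 0.0169
grip_force: 59.3
```

```bash
python3 s.py; python3 fp.py
python3 - <<'E'
from h import *
import io,contextlib
f=io.StringIO()
with contextlib.redirect_stdout(f): plan([.54,-.03,.28],0,27,1)
a=np.array(eval(f.getvalue())).reshape(-1,7);
for i in a: print(*i.round(2))
E
```

```text
t 23.37 tcp [0.4804 0.1689 0.2528] jaw xy -0.0287 0.0006 tz [ 0.0041  0.0014 -1.    ] yaw 2.9024 F [-0.78 -0.96 -3.16] fwd -0.52 T [ 0.037  0.109 -0.012]
[0.0443072  0.00106574 0.00756726] 0.09246155120549868 0.0003729592617737952
-0.1 -0.16 -0.03 0.0 -0.0 6.16 1.0
-0.12 -0.15 -0.03 0.0 -0.0 6.16 1.0
-0.13 -0.14 -0.03 0.0 -0.0 6.16 1.0
-0.14 -0.13 -0.03 0.0 -0.0 6.16 1.0
-0.16 -0.11 -0.03 0.0 -0.0 6.16 1.0
-0.17 -0.09 -0.03 0.0 -0.0 6.16 1.0
-0.18 -0.07 -0.03 0.0 -0.0 6.16 1.0
-0.18 -0.05 -0.03 0.0 -0.0 6.16 1.0
-0.19 -0.03 -0.03 0.0 -0.0 6.16 1.0
-0.19 -0.01 -0.03 0.0 -0.0 6.16 1.0
-0.19 0.01 -0.03 0.0 -0.0 6.16 1.0
-0.19 0.03 -0.03 0.0 -0.0 6.16 1.0
-0.19 0.05 -0.03 0.0 -0.0 6.16 1.0
-0.18 0.07 -0.03 0.0 -0.0 6.16 1.0
-0.17 0.09 -0.03 0.0 -0.0 6.16 1.0
-0.16 0.1 -0.03 0.0 -0.0 6.16 1.0
-0.15 0.12 -0.03 0.0 -0.0 6.16 1.0
-0.14 0.14 -0.03 0.0 -0.0 6.16 1.0
-0.12 0.15 -0.03 0.0 -0.0 6.16 1.0
-0.1 0.16 -0.03 0.0 -0.0 6.16 1.0
-0.08 0.17 -0.03 0.0 -0.0 6.16 1.0
-0.06 0.18 -0.03 0.0 -0.0 6.16 1.0
-0.05 0.19 -0.03 0.0 -0.0 6.16 1.0
-0.03 0.19 -0.03 0.0 -0.0 6.16 1.0
-0.0 0.19 -0.03 0.0 -0.0 6.16 1.0
0.02 0.19 -0.03 0.0 -0.0 6.16 1.0
0.04 0.19 -0.03 0.0 -0.0 6.16 1.0
```

{"api": "apply_moves", "payload": {
  "series": [-0.1, -0.16, -0.03, 0, 0, 6, 1, -0.12, -0.15, -0.03, 0, 0, 6.1, 1, -0.13, -0.14, -0.03, 0, 0, 6.1, 1, -0.14, -0.13, -0.03, 0, 0, 6.1, 1, -0.16, -0.11, -0.03, 0, 0, 6.1, 1, -0.17, -0.09, -0.03, 0, 0, 6.1, 1, -0.18, -0.07, -0.03, 0, 0, 6.1, 1, -0.18, -0.05, -0.03, 0, 0, 6.1, 1, -0.19, -0.03, -0.03, 0, 0, 6.1, 1, -0.19, -0.01, -0.03, 0, 0, 6.1, 1, -0.19, 0.01, -0.03, 0, 0, 6.1, 1, -0.19, 0.03, -0.03, 0, 0, 6.1, 1, -0.19, 0.05, -0.03, 0, 0, 6.1, 1, -0.18, 0.07, -0.03, 0, 0, 6.1, 1, -0.17, 0.09, -0.03, 0, 0, 6.1, 1]
}}

```text
time_s: 24.67
tool_pos: [0.5149, 0.0586, 0.2676]
tcp_rot: [-0.001, 0.796, 0.606, -0.001]
wrist_force: [0.1, -0.1, -1.6]
grip_width: 0.0171
grip_force: 59.2
```

{"api": "apply_moves", "payload": {
  "series": [-0.16, 0.1, -0.03, 0, 0, 6.1, 1, -0.15, 0.12, -0.03, 0, 0, 6.1, 1, -0.14, 0.14, -0.03, 0, 0, 6.1, 1, -0.12, 0.15, -0.03, 0, 0, 6.1, 1, -0.1, 0.16, -0.03, 0, 0, 6.1, 1, -0.08, 0.17, -0.03, 0, 0, 6.1, 1, -0.06, 0.18, -0.03, 0, 0, 6.1, 1, -0.05, 0.19, -0.03, 0, 0, 6.1, 1, -0.03, 0.19, -0.03, 0, 0, 6.1, 1, 0, 0.19, -0.03, 0, 0, 6.1, 1, 0.02, 0.19, -0.03, 0, 0, 6.1, 1, 0.04, 0.19, -0.03, 0, 0, 6.1, 1, 0, 0, 0, 0, 0, 0, 1, 0, 0, 0, 0, 0, 0, 1]
}}

```text
time_s: 25.83
tool_pos: [0.5441, -0.0284, 0.2822]
tcp_rot: [-0.0, 1.0, 0.016, -0.001]
wrist_force: [0.2, -0.5, -1.6]
grip_width: 0.017
grip_force: 59.2
```

```bash
python3 s.py
python3 - <<'E'
from h import *
st=bot.read_state();C=cam('wrist',st)
p,d=bot.read_camera('wrist')
ys,xs=np.nonzero(d>0);X=atdepth(np.c_[xs,ys],d[ys,xs],C)
u=np.array([.9697,-.2445]);v=np.array([.2445,.9697])
def prof(X):
    J=X[:,:2]-[.5095,.161];a=J@u;b=J@v
    for lo in np.arange(-.015,.015,.003):
        k=(a>=lo)&(a<lo+.003)&(abs(b)<.012)&(X[:,2]>.09);print(round(lo,3),k.sum(),np.median(X[k,2]).round(4) if k.any() else '',end=' | ')
    print()
prof(np.load('w1X.npy'));prof(X)
m=(X[:,1]>.12)&(X[:,1]<.2)&(abs(X[:,0]-.51)<.05)&(X[:,2]>.07)
r0,r1,c0,c1=ys[m].min()-20,ys[m].max()+20,xs[m].min()-20,xs[m].max()+20
im=np.hstack([cv2.resize(p[r0:r1,max(c0,0):c1,::-1],None,fx=4,fy=4)]);im=cv2.resize(im,(400,400));
o=cv2.resize(cv2.imread('pics/w1.png')[150:290,50:200],(400,400));cv2.imwrite('pics/cmp.png',np.hstack([o,im]))
E
```

```text
t 25.83 tcp [ 0.5441 -0.0284  0.2822] jaw xy 0.0785 -0.1756 tz [-2.9e-03  7.0e-04 -1.0e+00] yaw 0.031 F [ 0.22 -0.55 -1.55] fwd 0.35 T [-0.041 -0.011 -0.001]
-0.015 11 0.1017 | -0.012 55 0.1051 | -0.009 97 0.1052 | -0.006 91 0.1052 | -0.003 143 0.1027 | -0.0 91 0.1023 | 0.003 102 0.1024 | 0.006 97 0.102 | 0.009 212 0.1004 | 0.012 24 0.0987 | 
-0.015 12 0.1019 | -0.012 106 0.1022 | -0.009 101 0.1021 | -0.006 97 0.1023 | -0.003 111 0.1022 | -0.0 108 0.1022 | 0.003 109 0.1021 | 0.006 108 0.102 | 0.009 255 0.1 | 0.012 23 0.0998 |
```

View pics/cmp.png

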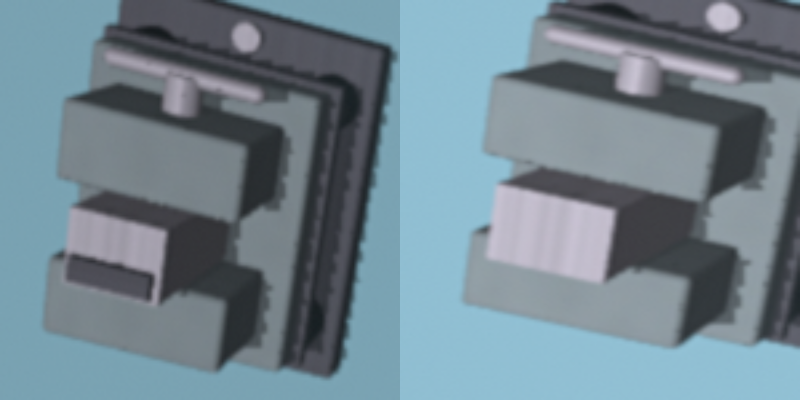

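The comparison shows the burr (left picture, dark lip at (110,278)) is gone on the right: the bar end is flat at 0.1022 m throughout. Returning the file to the mat.

{"api": "apply_moves", "payload": {
  "series": [-0.06, 0.2, 0.2, 0, 0, 1.8, 1, -0.06, 0.36, 0.4, 0, 0, 0, 1, -0.06, 0.36, 0.4, 0, 0, 0, 1, -0.06, 0.36, 0.4, 0, 0, 0, 1, -0.06, 0.36, 0.4, 0, 0, 0, 1, -0.06, 0.36, 0.4, 0, 0, 0, 1, -0.06, 0.36, 0.4, 0, 0, 0, 1, -0.06, 0.36, 0.4, 0, 0, 0, 1, -0.06, 0.36, 0.4, 0, 0, 0, 1, -0.06, 0.36, 0.4, 0, 0, 0, 1, -0.06, 0.36, 0.4, 0, 0, 0, 1, -0.06, 0.36, 0.4, 0, 0, 0, 1, -0.06, 0.36, 0.4, 0, 0, 0, 1, -0.06, 0.2, 0.3, 0, 0, 0, 1, 0, 0, 0.2, 0, 2.5, 0, 1, 0, 0, 0, 0, 0, 0, 1, 0, 0, 0, 0, 0, 0, 1]
}}

```text
time_s: 27.3
tool_pos: [0.5089, -0.2166, 0.0626]
tcp_rot: [-0.001, 1.0, -0.001, 0.02]
wrist_force: [-0.4, 1.4, -2.0]
grip_width: 0.0173
grip_force: 59.2
```

```bash
python3 s.py; python3 fp.py
```

```text
t 27.3 tcp [ 0.5089 -0.2166  0.0626] jaw xy 0.0903 -0.3667 tz [ 0.0402  0.0011 -0.9992] yaw -0.0028 F [-0.41  1.39 -2.  ] fwd -0.74 T [0.007 0.09  0.011]
[0.04491031 0.00071861 0.00757448] 0.09216913774312974 -0.00017612572377417293
```

{"api": "apply_moves", "payload": {
  "series": [0, 0, 0.25, 0, 0, 0, 1, 0, 0, 0.25, 0, 0, 0, 1, 0, 0, 0.2, 0, 0, 0, 1, 0, 0, 0.15, 0, 0, 0, 1, 0, 0, 0.1, 0, 0, 0, 1, 0, 0, 0.06, 0, 0, 0, 1, 0, 0, 0.05, 0, 0, 0, 1, 0, 0, 0.03, 0, 0, 0, 1, 0, 0, 0, 0, 0, 0, 1, 0, 0, 0, 0, 0, 0, 1]
}}

```text
time_s: 28.18
tool_pos: [0.5129, -0.2172, 0.0202]
tcp_rot: [0.0, 1.0, -0.001, 0.022]
wrist_force: [0.6, -0.6, -2.0]
grip_width: 0.0171
grip_force: 59.2
```

```bash
python3 s.py
```

```text
t 28.18 tcp [ 0.5129 -0.2172  0.0202] jaw xy 0.0943 -0.3662 tz [ 4.41e-02 -3.00e-04 -9.99e-01] yaw -0.0024 F [ 0.62 -0.62 -2.04] fwd 0.76 T [0.001 0.049 0.051]
```

{"api": "apply_moves", "payload": {
  "series": [0, 0, 0.03, 0, 0, 0, 1, 0, 0, 0.03, 0, 0, 0, 1, 0, 0, 0.02, 0, 0, 0, 1, 0, 0, 0, 0, 0, 0, 1, 0, 0, 0, 0, 0, 0, 1]
}}

```text
time_s: 28.6
tool_pos: [0.513, -0.2172, 0.0174]
tcp_rot: [0.0, 1.0, -0.001, 0.022]
wrist_force: [-1.6, 0.7, 4.1]
grip_width: 0.0173
grip_force: 60.0
```

```bash
python3 s.py
```

```text
t 28.6 tcp [ 0.513  -0.2172  0.0174] jaw xy 0.0944 -0.3662 tz [ 4.43e-02 -5.00e-04 -9.99e-01] yaw -0.0023 F [-1.64  0.69  4.13] fwd -1.76 T [ 0.152  0.402 -0.005]
```

{"api": "apply_moves", "payload": {
  "series": [0, 0, 0, 0, 0, 0, 0.4, 0, 0, 0, 0, 0, 0, 0, 0, 0, 0, 0, 0, 0, -0.5, 0, 0, 0, 0, 0, 0, -1, 0, 0, 0, 0, 0, 0, -1, 0, 0, 0, 0, 0, 0, -1, 0, 0, 0, 0, 0, 0, -1, 0, 0, -0.2, 0, 0, 0, -1, 0, 0, -0.4, 0, 0, 0, -1, 0, 0, -0.6, 0, 0, 0, -1, 0, 0, -0.7, 0, 0, 0, -1, 0, 0, -0.7, 0, 0, 0, -1, 0, 0, -0.7, 0, -2.5, 0, -1, 0, 0, -0.5, 0, 0, 0, -1, 0, 0, 0, 0, 0, 0, -1, 0, 0, 0, 0, 0, 0, -1]
}}

```text
time_s: 29.93
tool_pos: [0.5081, -0.2175, 0.1706]
tcp_rot: [0.001, 1.0, -0.001, 0.002]
wrist_force: [-1.6, 0.4, -0.2]
grip_width: 0.0855
grip_force: 0.0
```

```bash
python3 s.py
python3 - <<'E'
from h import *
st=bot.read_state();C=cam('wrist',st)
p,d=bot.read_camera('wrist');cv2.imwrite('pics/w9.png',p[:,:,::-1])
ys,xs=np.nonzero(d>0);X=atdepth(np.c_[xs,ys],d[ys,xs],C)
m=(abs(X[:,0]-.51)<.13)&(abs(X[:,1]+.22)<.04)
for a,b in [(.045,.056),(.0075,.014)]:
    P=X[m&(X[:,2]>a)&(X[:,2]<b)];print(a,len(P),np.median(P[:,2]),cv2.minAreaRect((P[:,:2]*1000).astype(np.float32)))
E
```

```text
t 29.93 tcp [ 0.5081 -0.2175  0.1706] jaw xy 0.0898 -0.3677 tz [ 0.0039 -0.0016 -1.    ] yaw -0.0023 F [-1.58  0.38 -0.18] fwd -1.62 T [ 0.051  0.065 -0.018]
0.045 2876 0.0493819190228057 ((510.9225769042969, -216.7122039794922), (17.975431442260742, 69.74297332763672), 89.69425964355469)
0.0075 5362 0.009680783673004262 ((510.263427734375, -216.70645141601562), (24.045677185058594, 190.8083953857422), 89.78514099121094)
```

View pics/w9.png

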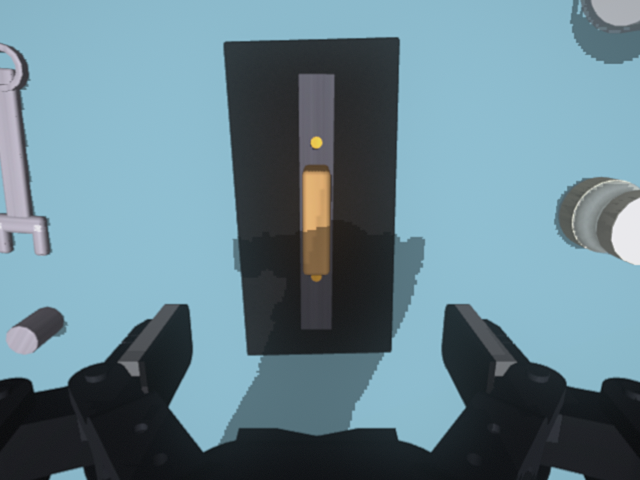

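The file lies flat and centred on the mat (fin at (316,222)), and the gripper is clear.

```bash
python3 -c "
from station import bot
print(bot.close_job())"
```

```text
the job is handed in; nothing more can be done
None
```

I filed the burr flush in four lifted strokes, laid the file flat near the middle of the mat, let go, and handed the job in at about 30 s; the interface gave no verdict.

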